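# Load and lock the clamshell drill jig

## Task

Get the drill jig ready for the next run: turn its orange torque knob counterclockwise past its click to its loose stop, press the red button so that the lid springs fully open, and lay every steel blank on the table flat in a nest of its own. Then shut the lid until it latches and turn the knob back clockwise until it clicks past its detent and is locked. Do not knock over the oil bottle or the blue can.

Things in the scene. Friction and masses are not known exactly. Their poses are not given: they have to be found in the camera images.
- jig: blue clamshell drill jig, fixed; origin on the table under the middle of its 4 nests; x runs from its front apron to the hinge, y left, z up. Base x -155..+105, y +/-125 mm; front apron (x -155..-80, 30 mm high) carries button and knob. Inside: floor at z 12, walls up to z 37 at x = +/-59 and y = +/-119. Closed lid: x -75..+90, y +/-118, underside z 38, top z 48 mm
- lid (a joint): opening angle of the lid (rad): 0 closed, 1.5 open at its stop, nearly upright. 0.35 kg metal plate, 165 mm from hinge to front edge, 236 wide, 10 thick. A spring drives it open (about 0.35 N m), so push it all the way shut, till the catch snaps over its front tongue (5 to 15 N at the front; the catch yields by itself). Latched it reads under 0.02
- lid_hinge (a point): fixed point in the middle of the lid's hinge line (along jig y), at jig x = 90 mm, z = 38 mm, level with the underside of the closed lid
- lid_pad (a point): centre of the yellow press mark on the lid's outer (upper) face, 145 mm from the hinge line and 20 mm from the front edge; moves with the lid
- release (a joint): travel of the release button (m): 0 out, 0.008 fully pressed (about 4 N); it frees the lid's catch from about 0.006 on
- release_top (a point): centre of the top of the red round release button, 34 mm across, on the right (-y) of the jig's apron; press straight down
- knob (a joint): angle of the orange torque knob (rad), counterclockwise from above positive: 0 locked (its dog lies over the lid, 2 mm above it), 1.3 loose (dog turned aside to jig +y); stops at both ends. Sprung detent with its crest at 0.4 (felt from 0.8 down to 0): turned clockwise past the crest, the knob snaps home to 0 by itself; between 0.8 and 1.3 it stays where it is left. About 0.4 N m either way
- knob_grip (a point): on the vertical knob axis, at the height to grip, 83 mm above the table. The grip is an upright bar 70 mm long, 14 wide, 62 to 100 mm above the table; under it the dog, an arm reaching 58 mm from the axis, 16 wide, 50 to 59 mm above the table. Site x runs along the bar and along the dog to its tip: jig x when the knob is at 0
- nest0 (a point): nest 1 of 4, counted from the right (-y), 50 mm apart: the centre of a seated blank, 22 mm above the table. The blank lies along jig x in 25 mm slots of two comb rails (at jig x = +/-40, 12 mm wide, tops 26 mm above the table), with 4 mm play at each end; between the rails fingers can reach to the floor beside it. Any blank fits any nest
- nest1 (a point): nest 2 of 4, counted from the right (-y), 50 mm apart: the centre of a seated blank, 22 mm above the table. The blank lies along jig x in 25 mm slots of two comb rails (at jig x = +/-40, 12 mm wide, tops 26 mm above the table), with 4 mm play at each end; between the rails fingers can reach to the floor beside it. Any blank fits any nest
- nest2 (a point): nest 3 of 4, counted from the right (-y), 50 mm apart: the centre of a seated blank, 22 mm above the table. The blank lies along jig x in 25 mm slots of two comb rails (at jig x = +/-40, 12 mm wide, tops 26 mm above the table), with 4 mm play at each end; between the rails fingers can reach to the floor beside it. Any blank fits any nest
- nest3 (a point): nest 4 of 4, counted from the right (-y), 50 mm apart: the centre of a seated blank, 22 mm above the table. The blank lies along jig x in 25 mm slots of two comb rails (at jig x = +/-40, 12 mm wide, tops 26 mm above the table), with 4 mm play at each end; between the rails fingers can reach to the floor beside it. Any blank fits any nest
- blank0: loose square steel bar blank, 110 x 20 x 20 mm, about 0.33 kg, bright steel with a green band near either end; origin at its centre, x along its length; it may lie on any long side; all blanks are alike; None if absent from this run
- blank1: loose square steel bar blank, 110 x 20 x 20 mm, about 0.33 kg, bright steel with a green band near either end; origin at its centre, x along its length; it may lie on any long side; all blanks are alike; None if absent from this run
- blank2: loose square steel bar blank, 110 x 20 x 20 mm, about 0.33 kg, bright steel with a green band near either end; origin at its centre, x along its length; it may lie on any long side; all blanks are alike; None if absent from this run
- blank3: loose square steel bar blank, 110 x 20 x 20 mm, about 0.33 kg, bright steel with a green band near either end; origin at its centre, x along its length; it may lie on any long side; all blanks are alike; None if absent from this run
- oil_bottle: bystander: cutting-oil bottle, 64 mm diameter, 170 mm high, standing; origin at its foot
- paint_can: bystander: blue can, 66 mm diameter, 150 mm high, standing; origin at its foot
There are look-alikes about, which are no part of the job. Leave any black look-alike of the blank1 alone.

How it is judged:
By the outcome, as a careful person would: the job done as asked, in the order asked, and still so for the second after the job is handed in, with the robot touching nothing.
Of blank0, blank1, blank2, blank3 only 3 to 4 are there at a start; the rules pass over those that are not, and their reading is None.
At some moment in a run one of blank0, blank1, blank2, blank3 may be knocked a few centimetres aside while the robot is not near it.
Once in a run the grip may slacken for a moment while it holds something.
It also fails if it takes over 208 s, if anything falls off the work surface, if the arm or the gripper's body presses on something with over 40 N, if the wrist force passes 120 N, or if a joint passes its speed limit or range.

## Robot

A 6-joint arm with a two-finger parallel gripper is mounted at the origin on the work surface. World frame = base frame: x ahead of the robot, y to its left, z up, the work surface at z = 0. Lengths are in m, angles in rad, forces in N, time in s.
With the tool pointing down it reaches from about 0.325 to 0.75 m from the base axis. Payload 7.6 kg.
Tool frame: the origin (TCP) lies at the very end of the fingers, on their centre line; the grasp point (between the pads) lies 19 mm behind it (manip.grip_depth is the distance from the TCP to the grasp point, in m); z points along the fingers, y is the line along which they close (so a half turn about z gives the same grasp; the last joint's range is limited). The gripper opens to 85 mm and grips with 20 to 120 N. Pads are 22 mm wide; open, the fingers measure 114 mm over their backs; the gripper's body (76 mm by 85 mm) begins 54 mm behind the grasp point. The pads swing forward as they close: fully open they stand 13 mm farther back than shut.
Start: joints at [1.174, 0.052, 1.401, -0, 1.689, -0.07], TCP at [0.169, 0.497, 0.231] pointing down, gripper open.
Joint ranges: [-2.9, 2.9], [-0.91, 2.17], [0.12, 2.37], [-1.06, 4.2], [0.26, 2.73], [-2.93, 2.93]. Speed limits (rad/s): [2.57, 2.57, 3.01, 3.14, 3.14, 3.14].

## Interface

Orientations are given as a rotation vector (axis times angle).
In Python, from bench import manip gives the robot as it stands.
- The arm moves only by the shell command python3 -m creep 'ROWS' [OPENING] [FORCE]. ROWS is JSON, a list that holds one entry, the list of rows, each a list of 6 numbers: the shift along the tool's x, y, z in mm, then the turn, a rotation vector about the tool's x, y, z in degrees. A call has exactly 8 rows; each row shifts and turns the commanded pose from where the row before left it, along the tool's axes as they then stand; what a row does not reach is not made up. A row lasts 1/8 s, in which the tool goes at most 62.5 mm and 10.7 degrees, less where a joint would pass 70% of its speed; a pose out of reach is approached as far as the arm can. A call with a gripper value outside its range is refused whole. OPENING is the finger opening in mm, from 0 to 85.4, set as the call begins (- or left out, the last holds). The fingers move at their own pace and stop on an object; FORCE is the grip in N (left out, the last holds). Time passes only in rows, so rows that do not move let the fingers close, or fill a call up. It gives the time, the measured TCP pose, the force, the opening and the grip force at its end, in the units of the state.
- manip.get_state(): the state, without advancing time (a new reading comes with each control period).
- manip.snapshot(name): name is "side" or "top"; returns (picture, depth): 420x560x3 uint8, red, green, blue; 420x560 float32, m along the optical axis (not along the pixel's ray), 0 where there is no reading.
- manip.camera_model(name): a dict with "mtx" (3x3 intrinsics, pixels), "rvec" (rotation vector, rad) and "tvec" (3), from world to camera coordinates, as OpenCV has them. Camera axes: x right, y down, z forward; pixel columns grow to the right and rows downward; lengths in m; the calibration is good to about 2 mm. A picture is of the moment at which its call begins. camera_model takes no time and is no camera call.
- manip.finish_job(): hands the job in; it is judged then, once.
Trained networks look in the newest picture that a camera, given by its name, has taken for a name from the list of things; names that differ only in an ending like _2 or _b are one class to them, and where a whole thing is asked for, a point or a joint stands for the part that bears it (a point fixed in the world has none). Each returns a list of dicts, best first, with "p" (0 to 1); they miss things now and then, are a little off and sometimes report something else, mostly with a low value. They report only what shows in the picture. A call takes as long as a camera call. They do not tell look-alikes from the thing itself.
- manip.recognise(name, camera): "bbox" ([left, top, right, bottom] as shares, 0 to 1, of the picture: columns of its width, rows of its height, round what is visible of it).
- manip.silhouettes(name, camera): "pixels" (420x560 bool, what is visible of it) and "bbox" ([left, top, right, bottom] as shares, 0 to 1, of the picture: columns of its width, rows of its height, round what is visible of it).
The state is a dict: "t": time; "q": joint angles; "joint_velocities": joint speeds; "effort": joint torques, N m; "position": TCP position; "ee_rot": TCP orientation; "contact_force": force on the tool from outside, world axes, zero at the start; "moment": the same for the moment, N m; "grip_width": opening from 0.0 (shut) to 1.0 (fully open); "grasp_force": force on a finger pad.
Only numpy, scipy, OpenCV 4.12 (cv2) and the standard library are available. Lean on these libraries where they do the work, as an engineer would, in place of code of your own. Each camera call takes 0.05 s, during which the arm holds its last target. There are 200 camera calls.

## Working session

There is one attempt and no reset: what is moved stays moved. The work goes in short steps, Python scripts to look and compute and a shell command to move; the robot and the scene stay as the last step left them, time stands still between calls to the robot, and variables do not carry over. Pictures are saved under pics/ and viewed, at most 14 in all, crops included, and the job is handed in when it is done.

```bash
ls; mkdir -p pics; cat > h.py <<'E'
from bench import manip
import numpy as np, cv2
from scipy.spatial.transform import Rotation as R
def cam(n):
    c=manip.camera_model(n); return np.array(c["mtx"]),R.from_rotvec(np.ravel(c["rvec"])).as_matrix(),np.ravel(c["tvec"])
def cloud(n,d):
    K,Rm,t=cam(n); v,u=np.mgrid[:420,:560]
    p=np.stack([(u-K[0,2])/K[0,0]*d,(v-K[1,2])/K[1,1]*d,d],-1)
    w=(p-t)@Rm; w[d<=0]=np.nan; return w
def proj(n,P):
    K,Rm,t=cam(n); p=np.atleast_2d(P)@Rm.T+t; q=p@K.T; return q[:,:2]/q[:,2:]
def save(n,im,box=None,s=1):
    if box: im=im[box[1]:box[3],box[0]:box[2]]
    if s!=1: im=cv2.resize(im,None,fx=s,fy=s,interpolation=cv2.INTER_CUBIC)
    cv2.imwrite("pics/"+n,im[...,::-1])
E
python3 - <<'E'
from h import *
st=manip.get_state(); print(st["t"],st["position"],st["ee_rot"],st["contact_force"])
ims={}
for n in ("top","side"):
    im,d=manip.snapshot(n); ims[n]=im; w=cloud(n,d); np.savez("s_"+n,im=im,w=w)
    for o in ("jig","release_top","knob_grip","lid_pad","blank0","oil_bottle","paint_can"):
        for r in manip.silhouettes(o,n):
            if r["p"]<.2: continue
            m=r["pixels"]; v,u=np.nonzero(m); P=w[m]; P=P[~np.isnan(P[:,0])]
            print(n,o,round(r["p"],2),"px",int(u.mean()),int(v.mean()),"n",m.sum(),"med",np.median(P,0).round(3),"zmax",np.percentile(P[:,2],95).round(3), "rect",[np.round(a,3) for a in cv2.minAreaRect((P[:,:2]*1000).astype(np.float32))])
save("a.png",np.vstack([ims["top"],ims["side"]]),s=.71)
save("top.png",ims["top"],s=1.4)
save("side.png",ims["side"],s=1.4)
E
```

```text
pics
0.0 [0.16839306 0.49692864 0.23045892] [-5.10999100e-01 -3.09938080e+00  2.44491273e-03] [-0.3636171   0.55195822 -0.40930789]
top jig 0.85 px 243 215 n 8108 med [0.557 0.029 0.046] zmax 0.053 rect [array([563.365,  31.618]), array([258.204, 265.084]), np.float64(85.907)]
top jig 0.49 px 361 263 n 290 med [ 0.429 -0.305  0.019] zmax 0.023 rect [array([ 426.943, -306.559]), array([ 20.876, 108.78 ]), np.float64(75.758)]
top release_top 0.6 px 261 253 n 113 med [ 0.454 -0.022  0.053] zmax 0.057 rect [array([452.556, -23.558]), array([30.238, 30.264]), np.float64(0.796)]
top knob_grip 0.82 px 218 240 n 219 med [0.485 0.092 0.096] zmax 0.102 rect [array([488.193,  94.69 ]), array([86.867, 24.546]), np.float64(4.863)]
top lid_pad 0.95 px 244 202 n 4929 med [0.593 0.025 0.048] zmax 0.052 rect [array([592.077,  26.89 ]), array([235.876, 172.021]), np.float64(85.611)]
top blank0 0.86 px 147 259 n 311 med [0.431 0.296 0.018] zmax 0.023 rect [array([430.723, 298.217]), array([108.834,  21.23 ]), np.float64(8.568)]
top blank0 0.74 px 328 157 n 263 med [ 0.732 -0.211  0.019] zmax 0.023 rect
[... 2414 characters left out ...]
0.025 rect [array([ 582.066, -200.577]), array([106.188,  21.305]), np.float64(75.099)]
side blank0 0.59 px 297 145 n 118 med [ 0.602 -0.568  0.017] zmax 0.025 rect [array([ 598.951, -590.273]), array([82.155, 55.958]), np.float64(86.253)]
side blank0 0.5 px 336 189 n 229 med [ 0.422 -0.299  0.019] zmax 0.024 rect [array([ 424.5  , -316.633]), array([ 54.624, 106.53 ]), np.float64(77.615)]
side oil_bottle 0.85 px 261 354 n 1735 med [0.499 0.476 0.098] zmax 0.171 rect [array([514.525, 407.088]), array([ 62.52 , 169.663]), np.float64(11.583)]
side paint_can 0.8 px 315 148 n 810 med [ 0.516 -0.426  0.093] zmax 0.153 rect [array([ 517.611, -443.643]), array([67.47 , 62.767]), np.float64(54.408)]
```

View pics/top.png

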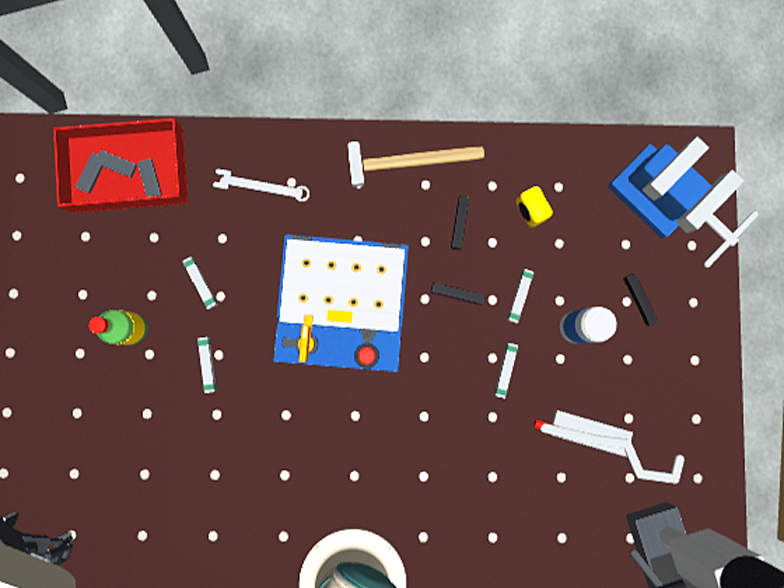

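```bash
python3 - <<'E'
from h import *
z=np.load("s_top.npz"); im=z["im"]
C=[(147,259),(142,201),(328,157),(325,209),(371,210),(360,263),(456,212)]
t=[]
for u,v in C:
    c=cv2.resize(im[v-22:v+22,u-25:u+25],(250,220),interpolation=cv2.INTER_CUBIC); cv2.putText(c,f"{u},{v}",(5,15),0,.5,(255,0,0),1); t.append(c)
t.append(np.zeros_like(t[0])); t.append(np.zeros_like(t[0]))
save("crop.png",np.vstack([np.hstack(t[i:i+3]) for i in (0,3,6)][:3])[:600])
E
```

```text
(no output)
```

View pics/crop.png

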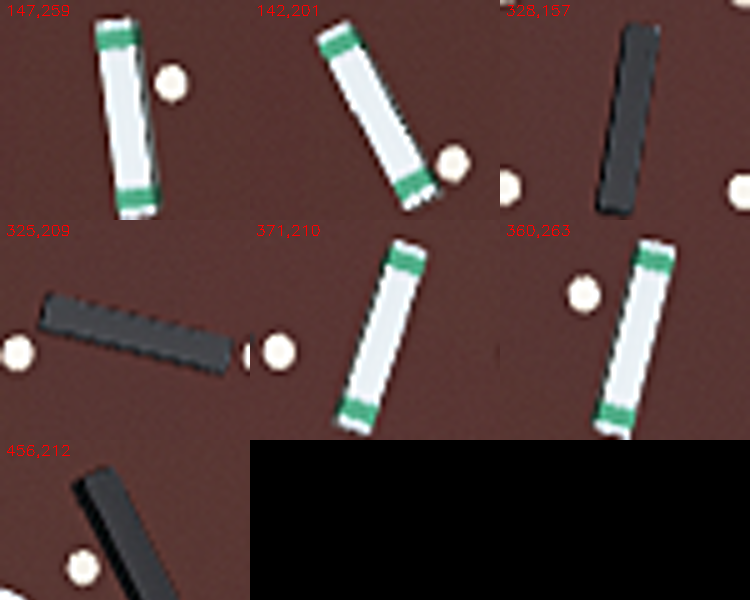

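The top picture shows the jig at (340,300) of the enlarged view, with the knob at (305,340) and the button at (367,355). Blanks, in camera pixels:
- **Real:** four bright bars with green bands at (147,259), (142,201), (371,210) and (360,263). They fit the description, and the crop confirms it.
- **Look-alikes:** the plain black bars at (328,157), (325,209) and (456,212). I'll leave these alone.

```bash
cat >> h.py <<'E'
def tool():
    s=manip.get_state(); return np.array(s["position"])*1000,R.from_rotvec(s["ee_rot"]).as_matrix(),s
def plan(x,y,z,th=None):
    "mm, deg of tool y axis from world x; prints tool-frame shift, and yaw turn about tool z"
    p,M,s=tool(); d=M.T@(np.array([x,y,z])-p); cur=np.degrees(np.arctan2(M[1,1],M[0,1]))
    o=f"t={s['t']:.2f} p={p.round(1)} thy={cur:.1f} shift={d.round(1)}"
    if th is not None:
        w=-((th-cur+180)%360-180); dn=M.T@np.array([0,0,-1]); o+=f" turnz={w:.1f} q6={s['q'][5]:.2f} tilt={np.degrees(np.arccos(min(1,dn[2]))):.2f}"
    print(o)
E
python3 - <<'E'
from h import *
for n in("top","side"):
    z=np.load(f"s_{n}.npz"); w=z["w"]*1000; X,Y,Z=w[...,0],w[...,1],w[...,2]
    im=z["im"].astype(int)
    near=(abs(X-570)<200)&(abs(Y-30)<200)
    k=near&(Z>92)&(Z<106)&(X<560); P=w[k][:,:2].astype(np.float32); print(n,"bar",k.sum(),cv2.minAreaRect(P),np.median(w[k][:,2]))
    white=near&(im.min(-1)>180)&(Z>38)&(Z<58); r=cv2.minAreaRect(w[white][:,:2].astype(np.float32)); print("lid",white.sum(),r,np.median(w[white][:,2]))
    red=near&(im[...,0]>150)&(im[...,1]<80)&(im[...,2]<80); print("btn",red.sum(),cv2.minAreaRect(w[red][:,:2].astype(np.float32)),np.percentile(w[red][:,2],[50,90]))
    blu=near&(im[...,2]>120)&(im[...,0]<80)&(Z>22)&(Z<36); print("apron",blu.sum(),cv2.minAreaRect(w[blu][:,:2].astype(np.float32)))
plan(485,93,64,85.5)
E
```

```text
top bar 144 ((475.0906677246094, 95.40813446044922), (14.24931812286377, 67.36457061767578), 85.56819915771484) 98.71091524892437
lid 4480 ((592.6639404296875, 26.927330017089844), (235.5774383544922, 167.00059509277344), 85.83261108398438) 47.42474541668474
btn 55 ((465.27008056640625, 24.73001480102539), (130.5748748779297, 50.61595153808594), 83.57955169677734) [52.79756074 73.05693793]
apron 1888 ((557.6660766601562, 29.452194213867188), (250.09033203125, 253.98715209960938), 85.94114685058594)
side bar 149 ((476.8884582519531, 98.83806610107422), (18.592235565185547, 69.61140441894531), 87.98063659667969) 100.16778319740143
lid 2666 ((594.32373046875, 30.106590270996094), (243.20762634277344, 164.64598083496094), 85.86138916015625) 50.64144011091315
btn 73 ((454.6017150878906, -18.499696731567383), (28.936601638793945, 28.95123291015625), 12.382186889648438) [54.62050588 57.61116809]
apron 1030 ((558.517822265625, 33.42914581298828), (254.8743438720703, 254.477783203125), 86.2537841796875)
t=0.80 p=[168.5 497.2 231.3] thy=71.3 shift=[-429.5 -281.3  167.3] turnz=-14.2 q6=-0.07 tilt=0.01
```

```bash
python3 -m creep '[[[-42,-28,0,0,0,0],[-42,-28,0,0,0,0],[-42,-28,0,0,0,0],[-42,-28,0,0,0,0],[-42,-28,0,0,0,0],[-42,-28,0,0,0,0],[-42,-28,0,0,0,0],[-42,-28,0,0,0,0]]]' 60 40
python3 -m creep '[[[-42,-28,20,0,0,0],[-42,-28,20,0,0,0],[0,0,20,0,0,-7],[0,0,20,0,0,-7.3],[0,0,0,0,0,0],[0,0,0,0,0,0],[0,0,0,0,0,0],[0,0,0,0,0,0]]]'
python3 - <<'E'
from h import *
plan(476,96,66,85.7)
im,d=manip.snapshot("top"); w=cloud("top",d)
im2,d2=manip.snapshot("side")
a=im[170:290,170:330]; b=im2[170:290,210:370]
save("b.png",np.hstack([a,b]),s=2.5)
print(proj("top",[[.476,.096,.083]]),proj("side",[[.476,.096,.083]]))
E
```

```text
t: 1.8
position: [0.4156, 0.1758, 0.2316]
ee_rot: [0.511, 3.099, 0.001]
contact_force: [1.3, 0.8, -0.3]
grip_width: 0.7
grasp_force: 0.0
t: 2.8
position: [0.4767, 0.0974, 0.152]
ee_rot: [0.122, 3.138, 0.0]
contact_force: [-0.5, -0.4, 0.3]
grip_width: 0.699
grasp_force: 0.0
t=2.80 p=[476.7  97.4 152. ] thy=85.5 shift=[ 0.7 -1.5 86. ] turnz=-0.2 q6=-1.37 tilt=0.08
[[216.90061779 244.2391954 ]] [[302.33785049 245.63902214]]
```

View pics/b.png

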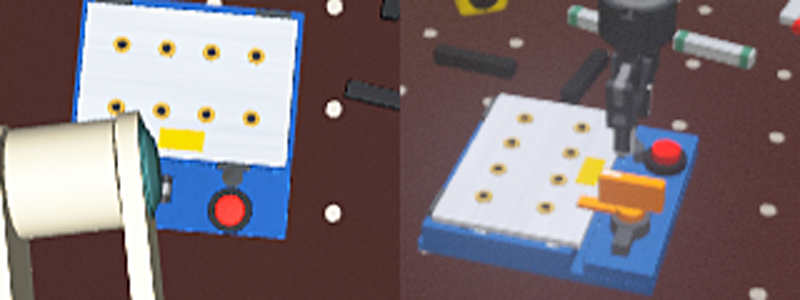

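The side view shows the gripper right above the orange bar at about (302,245) px. I'll descend and grip it.

```bash
python3 -m creep '[[[0.7,-1.5,20,0,0,0],[0,0,20,0,0,0],[0,0,20,0,0,0],[0,0,20,0,0,0],[0,0,7,0,0,0],[0,0,0,0,0,0],[0,0,0,0,0,0],[0,0,0,0,0,0]]]'
python3 -m creep '[[[0,0,0,0,0,0],[0,0,0,0,0,0],[0,0,0,0,0,0],[0,0,0,0,0,0],[0,0,0,0,0,0],[0,0,0,0,0,0],[0,0,0,0,0,0],[0,0,0,0,0,0]]]' 8 90
python3 - <<'E'
from h import *
plan(476,96,64,85.7); s=manip.get_state(); print(s["contact_force"],s["moment"],s["grip_width"],s["grasp_force"])
E
```

```text
t: 3.9
position: [0.4761, 0.0959, 0.0651]
ee_rot: [0.121, 3.138, 0.001]
contact_force: [-0.8, -0.9, 0.1]
grip_width: 0.703
grasp_force: 0.0
t: 4.9
position: [0.4757, 0.0965, 0.0647]
ee_rot: [0.12, 3.139, 0.002]
contact_force: [-0.6, 5.2, 3.2]
grip_width: 0.151
grasp_force: 88.3
t=4.90 p=[475.7  96.5  64.7] thy=85.6 shift=[-0.3 -0.5  0.7] turnz=-0.1 q6=-1.37 tilt=0.08
[-0.55442256  5.22911385  3.24867115] [0.69244247 0.09752849 0.19938098] 0.1509925617460531 88.26642394065857
```

```bash
python3 -m creep '[[[0,0,0,0,0,-8],[0,0,0,0,0,-8],[0,0,0,0,0,-8],[0,0,0,0,0,-8],[0,0,0,0,0,-8],[0,0,0,0,0,-8],[0,0,0,0,0,-8],[0,0,0,0,0,-8]]]'
python3 -m creep '[[[0,0,0,0,0,-6],[0,0,0,0,0,-5],[0,0,0,0,0,-2],[0,0,0,0,0,0],[0,0,0,0,0,0],[0,0,0,0,0,0],[0,0,0,0,0,0],[0,0,0,0,0,0]]]'
python3 - <<'E'
from h import *
plan(476,96,64,85.7+74.5); s=manip.get_state(); print(s["contact_force"],s["moment"],s["grip_width"],s["grasp_force"])
E
```

```text
t: 5.9
position: [0.475, 0.0981, 0.0647]
ee_rot: [-1.568, 2.721, 0.007]
contact_force: [-5.1, 13.8, 5.1]
grip_width: 0.148
grasp_force: 89.1
t: 6.9
position: [0.4747, 0.0983, 0.0647]
ee_rot: [-1.855, 2.533, 0.009]
contact_force: [-8.3, 14.2, 5.9]
grip_width: 0.152
grasp_force: 96.2
t=6.90 p=[474.7  98.3  64.7] thy=162.4 shift=[ 1.8 -2.   0.6] turnz=2.2 q6=-2.71 tilt=0.35
[-8.31503382 14.19727029  5.90691641] [ 2.10410471  0.99228947 -1.91987077] 0.15179652557299841 96.24930739402771
```

```bash
python3 -m creep '[[[0,0,0,0,0,0],[0,0,0,0,0,0],[0,0,0,0,0,0],[0,0,-20,0,0,0],[0,0,-30,0,0,0],[0,0,-20,0,0,10],[0,0,0,0,0,10],[0,0,0,0,0,10]]]' 60 40
python3 -m creep '[[[0,0,0,0,0,10],[0,0,0,0,0,10],[0,0,0,0,0,10],[0,0,0,0,0,10],[0,0,0,0,0,7],[0,0,0,0,0,0],[0,0,0,0,0,0],[0,0,0,0,0,0]]]' 0
python3 - <<'E'
from h import *
plan(453.5,-21,75,85.7);s=manip.get_state(); print(s["contact_force"])
im2,d2=manip.snapshot("side"); save("c.png",im2,(170,130,400,330),3)
E
```

```text
t: 7.9
position: [0.4758, 0.0956, 0.1346]
ee_rot: [-1.131, 2.93, -0.001]
contact_force: [0.2, 0.4, -0.3]
grip_width: 0.702
grasp_force: 0.0
t: 8.9
position: [0.4756, 0.0958, 0.1343]
ee_rot: [0.119, 3.139, 0.0]
contact_force: [-0.3, 0.3, -0.3]
grip_width: -0.0
grasp_force: 0.0
t=8.90 p=[475.6  95.8 134.3] thy=85.6 shift=[  13.2 -118.1   59.3] turnz=-0.1 q6=-1.37 tilt=0.01
[-0.26225596  0.25324782 -0.29908539]
```

View pics/c.png

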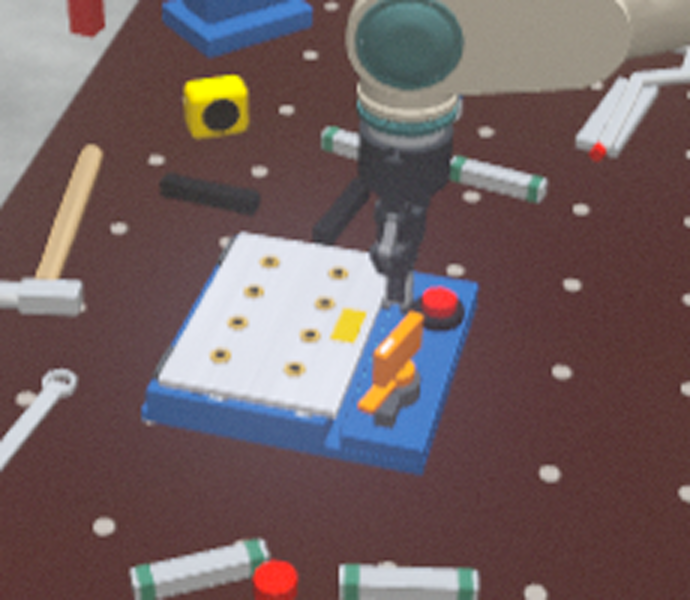

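The knob has turned and its dog (375,400 in the crop) is now clear of the lid. Next is the button.

```bash
python3 -m creep '[[[4,-40,0,0,0,0],[5,-40,0,0,0,0],[4,-38,20,0,0,0],[0,0,20,0,0,0],[0,0,19,0,0,0],[0,0,8,0,0,0],[0,0,8,0,0,0],[0,0,0,0,0,0]]]'
python3 -m creep '[[[0,0,4,0,0,0],[0,0,3,0,0,0],[0,0,3,0,0,0],[0,0,2,0,0,0],[0,0,2,0,0,0],[0,0,0,0,0,0],[0,0,0,0,0,0],[0,0,0,0,0,0]]]'
```

```text
t: 9.95
position: [0.4535, -0.0207, 0.0592]
ee_rot: [-0.121, -3.139, -0.0]
contact_force: [-0.1, 0.2, 0.6]
grip_width: -0.003
grasp_force: 0.0
t: 10.95
position: [0.4539, -0.0208, 0.046]
ee_rot: [0.121, 3.138, 0.0]
contact_force: [-1.2, 0.5, 7.2]
grip_width: -0.002
grasp_force: 3.5
```

```bash
python3 -m creep '[[[0,0,-20,0,0,0],[0,0,-40,0,0,0],[0,0,-40,0,0,0],[0,-45,0,0,0,0],[0,-45,0,0,0,0],[0,-45,0,0,0,0],[0,-45,0,0,0,0],[0,-45,0,0,0,0]]]'
python3 -m creep '[[[2,-40,0,0,0,5],[0,-20,0,0,0,5],[0,0,0,0,0,0],[0,0,0,0,0,0],[0,0,0,0,0,0],[0,0,0,0,0,0],[0,0,0,0,0,0],[0,0,0,0,0,0]]]' 50
python3 - <<'E'
from h import *
im,d=manip.snapshot("top"); w=cloud("top",d)*1000; np.savez("o_top",im=im,w=w)
im2,d2=manip.snapshot("side"); w2=cloud("side",d2)*1000;np.savez("o_side",im=im2,w=w2)
a=im[150:290,170:330]; b=im2[150:290,200:360]
save("d.png",np.hstack([a,b]),s=2.5)
for r in manip.silhouettes("blank0","top"):
    m=r["pixels"]&(w[...,2]>12)&(w[...,2]<28)
    if m.sum()>100: print(round(r["p"],2),np.nonzero(m)[1].mean().round(),np.nonzero(m)[0].mean().round(),cv2.minAreaRect(w[m][:,:2].astype(np.float32)),"bright",im[m].mean().round())
plan(427.5,-306,60,76.1)
E
```

```text
t: 11.95
position: [0.4356, -0.2465, 0.1447]
ee_rot: [-0.121, -3.138, -0.001]
contact_force: [0.3, 0.7, 0.4]
grip_width: 0.002
grasp_force: 0.0
t: 12.95
position: [0.4279, -0.3045, 0.1453]
ee_rot: [0.394, 3.117, 0.0]
contact_force: [-0.0, 0.5, -0.1]
grip_width: 0.588
grasp_force: 0.0
0.92 458.0 213.0 ((575.2989501953125, -585.6998901367188), (109.1361312866211, 23.409488677978516), 26.46786880493164) bright 52.0
0.75 372.0 211.0 ((577.6846923828125, -336.2568664550781), (21.5051326751709, 107.55182647705078), 71.32442474365234) bright 206.0
0.69 142.0 202.0 ((595.233154296875, 316.3076171875), (107.02530670166016, 20.455018997192383), 29.949073791503906) bright 209.0
0.64 147.0 260.0 ((430.44561767578125, 298.7745361328125), (108.49058532714844, 22.492074966430664), 9.136829376220703) bright 205.0
0.64 328.0 158.0 ((728.3732299804688, -210.42816162109375), (20.23729133605957, 107.80097198486328), 79.64784240722656) bright 59.0
0.51 327.0 209.0 ((581.8833618164062, -207.86627197265625), (109.33979034423828, 20.700904846191406), 77.00752258300781) bright 66.0
t=13.10 p=[ 427.8 -304.6  145.2] thy=75.6 shift=[-0.  -1.4 85.2] turnz=-0.5 q6=-2.01 tilt=0.00
```

View pics/d.png

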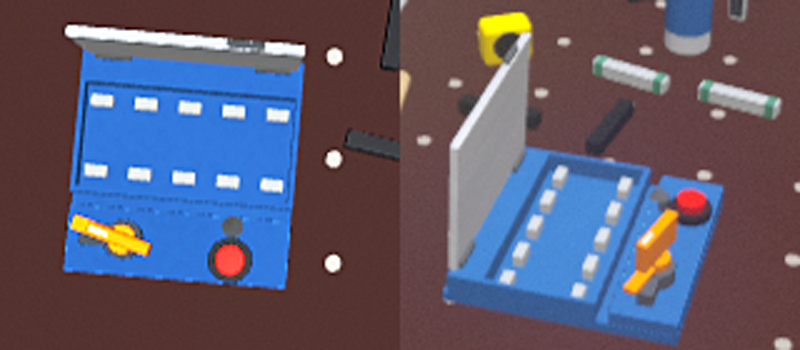

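The lid (185,40) stands fully open, and the four slots show between the white comb blocks. I'll grasp the blank nearest on the right.

```bash
python3 -m creep '[[[0,-1.5,40,0,0,0],[0,0,40,0,0,0],[0,0,30,0,0,0],[0,0,20,0,0,0],[0,0,11,0,0,0],[0,0,0,0,0,0],[0,0,0,0,0,0],[0,0,0,0,0,0]]]'
python3 -m creep '[[[0,0,0,0,0,0],[0,0,0,0,0,0],[0,0,0,0,0,0],[0,0,0,0,0,0],[0,0,0,0,0,0],[0,0,-20,0,0,0],[0,0,-30,0,0,0],[0,0,-30,0,0,0]]]' 10 80
python3 - <<'E'
from h import *
from scipy.ndimage import label
for n in("top","side"):
    z=np.load(f"o_{n}.npz"); im=z["im"].astype(int); w=z["w"]
    M=R.from_euler("z",-4.3,degrees=True).as_matrix()
    J=(w-[585,28,0])@M
    m=(im.min(-1)>150)&(abs(J[...,0])<62)&(abs(J[...,1])<122)&(J[...,2]<36)&(J[...,2]>15)
    l,k=label(m)
    for i in range(1,k+1):
        q=J[l==i]
        if len(q)>8: print(n,len(q),np.mean(q,0).round(1),"pix",np.argwhere(l==i).mean(0).round(1)[::-1])
    print(proj(n,([[x,y,26] for x in(-40,40) for y in(-100,-50,0,50,100)]@M.T+[585,28,0])/1000).round(1).tolist())
plan(427.5,-306,80,85.7); s=manip.get_state(); print(s["grip_width"]*85.4,s["grasp_force"],s["contact_force"])
E
```

```text
t: 14.1
position: [0.428, -0.3065, 0.0053]
ee_rot: [0.394, 3.115, -0.001]
contact_force: [-0.1, -0.1, 0.6]
grip_width: 0.583
grasp_force: 0.0
t: 15.1
position: [0.4269, -0.3056, 0.0841]
ee_rot: [-0.394, -3.115, -0.002]
contact_force: [-0.6, -0.0, -2.6]
grip_width: 0.21
grasp_force: 78.6
top 38 [ 39.3 100.2  24.9] pix [210.1 189.5]
top 42 [39.8 49.3 23.8] pix [228. 191.]
top 38 [39.6 -0.5 24.9] pix [245.5 192.5]
top 42 [ 40.  -50.5  24.4] pix [263.1 194. ]
top 37 [  40.3 -100.6   25.2] pix [280.7 195.4]
top 38 [-40.2  98.8  24.9] pix [207.8 217.4]
top 40 [-40.3  49.5  24.2] pix [225.2 219. ]
top 38 [-40.2  -0.6  24.1] pix [243.  220.5]
top 40 [-39.6 -51.7  24.1] pix [261.  221.8]
top 37 [-39.7 -99.9  24.5] pix [278.  223.4]
[[278.0, 223.5], [260.4, 221.9], [242.7, 220.4], [225.0, 218.8], [207.3, 217.2], [280.5, 195.4], [262.9, 193.9], [245.3, 192.3], [227.7, 190.7], [210.1, 189.2]]
side 39 [ 41.5 -95.9  24.5] pix [263.5 220.1]
side 35 [-38.7 -96.2  26.1] pix [289.3 224.1]
side 42 [ 41.4 -45.8  25. ] pix [258.5 229.7]
side 36 [-38.7 -45.9  25.2] pix [284.9 234.4]
side 43 [41.   3.9 25.1] pix [253.3 239.9]
side 41 [-39.1   4.2  25.6] pix [280.4 244.8]
side 43 [40.7 54.9 26.1] pix [247.8 250.7]
side 43 [-38.9  54.4  26. ] pix [275.5 255.8]
side 27 [40.6 98.6 28.2] pix [242.7 260.1]
side 23 [-38.7  97.1  28.1] pix [271.  265.2]
[[290.1, 223.4], [285.7, 233.4], [281.1, 243.8], [276.3, 254.9], [271.2, 266.5], [264.3, 219.0], [259.4, 228.7], [254.1, 238.9], [248.6, 249.7], [242.7, 261.0]]
t=15.10 p=[ 426.9 -305.6   84.1] thy=75.6 shift=[-0.6 -0.2  4.1] turnz=-10.1 q6=-2.01 tilt=0.12
17.95009536313806 78.64606261253357 [-0.58816319 -0.03425103 -2.64949455]
```

```bash
python3 -m creep '[[[0,0,-6,0,0,-5],[0,0,0,0,0,-5.1],[-19,38.5,0,0,0,0],[-19,38.5,0,0,0,0],[-19,38.5,0,0,0,0],[-19,38.5,0,0,0,0],[-19,38.5,0,0,0,0],[-19,38.5,0,0,0,0]]]'
python3 -m creep '[[[-18.3,39,0,0,0,0],[0,0,10,0,0,0],[0,0,10,0,0,0],[0,0,0,0,0,0],[0,0,0,0,0,0],[0,0,0,0,0,0],[0,0,0,0,0,0],[0,0,0,0,0,0]]]'
python3 - <<'E'
from h import *
plan(579.1,-46.1,16,85.7); s=manip.get_state(); print(s["grip_width"]*85.4,s["grasp_force"],s["contact_force"])
im,d=manip.snapshot("side"); save("e.png",im,(210,140,370,260),5)
E
```

```text
t: 16.1
position: [0.5586, -0.0829, 0.0893]
ee_rot: [-0.118, -3.138, -0.001]
contact_force: [0.4, -0.5, -1.6]
grip_width: 0.209
grasp_force: 78.8
t: 17.1
position: [0.5798, -0.0469, 0.0705]
ee_rot: [0.119, 3.139, 0.0]
contact_force: [-0.1, 0.3, -2.0]
grip_width: 0.208
grasp_force: 83.4
t=17.10 p=[579.8 -46.9  70.5] thy=85.7 shift=[ 0.8  0.7 54.5] turnz=-0.0 q6=-1.64 tilt=0.02
17.750917076125646 83.41807007789612 [-0.09794537  0.32852847 -1.96575417]
```

View pics/e.png

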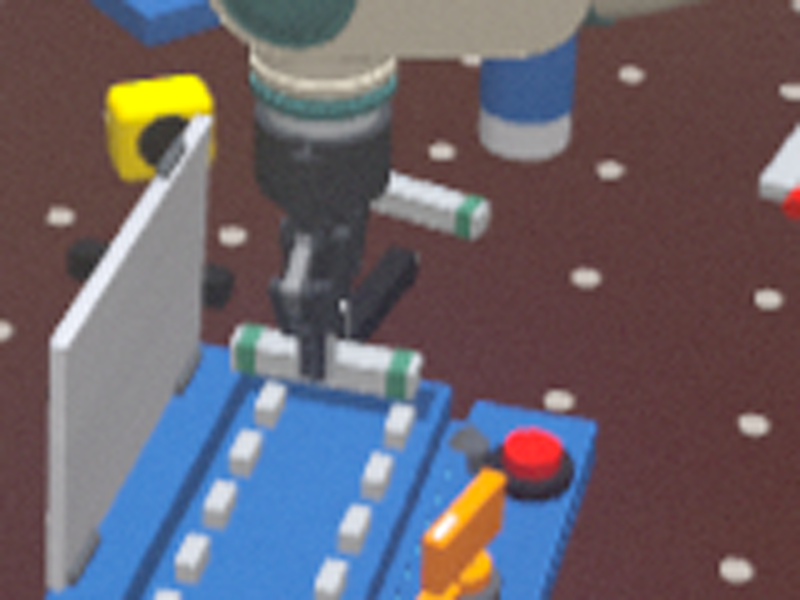

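The blank is held level above nest 1 (the bar is at about (325,360) in the crop), well centred along its length. I'll lower it gently.

```bash
python3 -m creep '[[[0.8,0.7,15,0,0,0],[0,0,10,0,0,0],[0,0,8,0,0,0],[0,0,5,0,0,0],[0,0,4,0,0,0],[0,0,4,0,0,0],[0,0,4,0,0,0],[0,0,2,0,0,0]]]'
python3 - <<'E'
from h import *
plan(579.1,-46.1,17,85.7); s=manip.get_state(); print(s["grip_width"]*85.4,s["grasp_force"],s["contact_force"],s["moment"])
E
```

```text
t: 18.15
position: [0.5789, -0.046, 0.0181]
ee_rot: [-0.118, -3.139, -0.0]
contact_force: [1.0, 0.8, -2.0]
grip_width: 0.204
grasp_force: 83.5
t=18.15 p=[578.9 -46.   18.1] thy=85.7 shift=[-0.2 -0.1  1.1] turnz=-0.0 q6=-1.64 tilt=0.01
17.455172427326684 83.53524327278137 [ 1.03884343  0.78947607 -2.00229217] [ 0.02136663 -0.02288323  0.0123451 ]
```

```bash
python3 -m creep '[[[0,0,1,0,0,0],[0,0,0,0,0,0],[0,0,0,0,0,0],[0,0,-20,0,0,0],[0,0,-30,0,0,0],[0,0,-30,0,0,0],[-4,-50,0,0,0,0],[-4,-50,0,0,0,5]]]' 32
cat >> h.py <<'E'
def blanks(n="top"):
    im,d=manip.snapshot(n); w=cloud(n,d)*1000
    for r in manip.silhouettes("blank0",n):
        m=r["pixels"]&(w[...,2]>12)&(w[...,2]<45)
        if m.sum()<60 or im[m].mean()<110: continue
        q=w[m]; a=cv2.minAreaRect(q[:,:2].astype(np.float32)); v=cv2.boxPoints(a); e=max(v[1]-v[0],v[2]-v[1],key=np.linalg.norm)
        print(n,round(r["p"],2),"px",np.nonzero(m)[1].mean().round(),np.nonzero(m)[0].mean().round(),"mean",q.mean(0).round(1),"c",np.round(a[0],1),"size",np.round(a[1]),"len ang",round(float(np.degrees(np.arctan2(e[1],e[0]))),1),"ztop",np.percentile(q[:,2],80).round(1))
    return im
E
python3 - <<'E'
from h import *
blanks(); plan(580,-336.5,60,70.5)
E
```

```text
t: 19.15
position: [0.5802, -0.1473, 0.1]
ee_rot: [0.256, 3.128, -0.001]
contact_force: [0.2, -0.5, -0.3]
grip_width: 0.374
grasp_force: 0.0
top 0.73 px 147.0 260.0 mean [431.1 298.3  18.4] c [431.  298.7] size [110.  21.] len ang 9.7 ztop 20.8
top 0.71 px 271.0 211.0 mean [573.6 -47.   30.8] c [576.7 -47. ] size [ 20. 106.] len ang -4.1 ztop 32.9
top 0.52 px 142.0 201.0 mean [596.1 317.   18.3] c [596.7 317.8] size [111.  22.] len ang 29.2 ztop 20.7
top 0.52 px 372.0 211.0 mean [ 578.2 -336.3   19.4] c [ 578.4 -336.7] size [ 21. 109.] len ang -17.7 ztop 21.7
t=19.25 p=[ 579.5 -150.8   99.2] thy=80.3 shift=[ -31.7 -182.9   39.6] turnz=9.8 q6=-1.72 tilt=0.17
```

```bash
python3 -m creep '[[[0,0,0,0,0,8.3],[-14,-44,0,0,0,0],[-14,-44,0,0,0,0],[-14,-44,0,0,0,0],[-14,-44,0,0,0,0],[0,0,0,0,0,0],[0,0,0,0,0,0],[0,0,0,0,0,0]]]' 50
python3 -m creep '[[[0,0,30,0,0,0],[0,0,30,0,0,0],[0,0,20,0,0,0],[0,0,10,0,0,0],[0,0,4,0,0,0],[0,0,0,0,0,0],[0,0,0,0,0,0],[0,0,0,0,0,0]]]'
python3 -m creep '[[[0,0,0,0,0,0],[0,0,0,0,0,0],[0,0,0,0,0,0],[0,0,0,0,0,0],[0,0,0,0,0,0],[0,0,-20,0,0,0],[0,0,-30,0,0,0],[0,0,-35,0,0,0]]]' 10 80
python3 - <<'E'
from h import *
plan(582.8,3.8,70,85.7); s=manip.get_state(); print(s["grip_width"]*85.4,s["grasp_force"],s["contact_force"])
E
```

```text
t: 20.25
position: [0.58, -0.3298, 0.0979]
ee_rot: [0.479, 3.104, 0.0]
contact_force: [0.4, 0.3, 0.4]
grip_width: 0.586
grasp_force: 0.0
t: 21.25
position: [0.5798, -0.3313, 0.004]
ee_rot: [0.481, 3.103, -0.001]
contact_force: [0.1, 0.5, -0.4]
grip_width: 0.586
grasp_force: 0.0
t: 22.25
position: [0.5791, -0.3304, 0.0888]
ee_rot: [-0.481, -3.103, -0.002]
contact_force: [1.3, -0.4, -2.1]
grip_width: 0.207
grasp_force: 80.1
t=22.25 p=[ 579.1 -330.4   88.8] thy=72.4 shift=[ 97.5 319.6  19.3] turnz=-13.3 q6=-1.84 tilt=0.13
17.67213799895383 80.1399028301239 [ 1.33061007 -0.4420766  -2.13652969]
```

```bash
python3 -m creep '[[[0,0,0,0,0,-6.6],[0,0,0,0,0,-6.7],[3,47.5,0,0,0,0],[3,47.5,0,0,0,0],[3,47.5,0,0,0,0],[3,47.5,0,0,0,0],[3,47.5,0,0,0,0],[3,47.5,0,0,0,0]]]'
python3 -m creep '[[[3.4,47.5,0,0,0,0],[0,0,10,0,0,0],[0,0,10,0,0,0],[0,0,0,0,0,0],[0,0,0,0,0,0],[0,0,0,0,0,0],[0,0,0,0,0,0],[0,0,0,0,0,0]]]'
python3 - <<'E'
from h import *
plan(582.8,3.8,17,85.7); s=manip.get_state(); print(s["grip_width"]*85.4,s["grasp_force"],s["contact_force"])
blanks("side")
E
```

```text
t: 23.25
position: [0.5827, -0.0436, 0.0888]
ee_rot: [-0.118, -3.139, -0.001]
contact_force: [0.2, -0.4, -1.6]
grip_width: 0.212
grasp_force: 80.1
t: 24.25
position: [0.5833, 0.002, 0.0684]
ee_rot: [0.119, 3.139, 0.0]
contact_force: [0.3, 0.9, -2.2]
grip_width: 0.207
grasp_force: 80.1
t=24.25 p=[583.3   2.   68.4] thy=85.7 shift=[ 0.7  1.7 51.4] turnz=-0.0 q6=-1.56 tilt=0.02
17.65988160913734 80.10962963104248 [ 0.26854981  0.85231973 -2.21542101]
side 0.86 px 235.0 318.0 mean [598.8 323.1  20.6] c [599.6 319.2] size [108.  28.] len ang 29.8 ztop 23.2
side 0.55 px 306.0 323.0 mean [432.4 304.5  20.2] c [432.7 302.6] size [102.  21.] len ang 9.5 ztop 22.9
side 0.49 px 279.0 229.0 mean [565.8 -37.   24.8] c [565.3 -43. ] size [40. 97.] len ang -17.0 ztop 31.6
```

```bash
python3 -m creep '[[[0.7,1.7,15,0,0,0],[0,0,10,0,0,0],[0,0,8,0,0,0],[0,0,5,0,0,0],[0,0,4,0,0,0],[0,0,4,0,0,0],[0,0,3,0,0,0],[0,0,2,0,0,0]]]'
```

```text
t: 25.35
position: [0.5827, 0.0038, 0.0172]
ee_rot: [0.119, 3.139, 0.0]
contact_force: [0.8, -0.1, -2.3]
grip_width: 0.211
grasp_force: 80.1
```

```bash
python3 -m creep '[[[0,0,1,0,0,0],[0,0,0,0,0,0],[0,0,0,0,0,0],[0,0,-25,0,0,0],[0,0,-35,0,0,0],[0,0,-40,0,0,0],[25,40.5,0,0,0,0],[25,40.5,0,0,0,0]]]' 32
python3 -m creep '[[[25,40.5,0,0,0,0],[25,40.5,0,0,0,0],[25,40.5,0,0,0,0],[25,40.5,0,0,0,0],[24,40.5,0,0,0,0],[0,0,0,0,0,-6.8],[0,0,0,0,0,-6.8],[0,0,0,0,0,0]]]' 50
python3 - <<'E'
from h import *
blanks(); blanks("side"); plan(430.5,299.8,5,99.3)
E
```

```text
t: 26.35
position: [0.5388, 0.0891, 0.1172]
ee_rot: [0.121, 3.137, 0.001]
contact_force: [0.3, 0.5, -0.7]
grip_width: 0.374
grasp_force: 0.0
t: 27.35
position: [0.4306, 0.2998, 0.1166]
ee_rot: [-0.253, 3.131, 0.0]
contact_force: [-0.4, 0.4, -0.5]
grip_width: 0.586
grasp_force: 0.0
top 0.86 px 253.0 207.0 mean [584.1   2.8  30.9] c [582.7   2.5] size [ 21. 108.] len ang -5.1 ztop 33.4
top 0.83 px 142.0 201.0 mean [596.1 316.8  18.7] c [596.6 317.7] size [111.  21.] len ang 29.1 ztop 21.0
top 0.79 px 271.0 207.0 mean [582.5 -47.3  30.9] c [580.8 -47.4] size [ 20. 103.] len ang -4.4 ztop 33.1
top 0.73 px 147.0 260.0 mean [429.7 297.8  18.4] c [430.9 297.8] size [109.  23.] len ang 8.6 ztop 20.6
side 0.9 px 305.0 323.0 mean [434.6 303.5  20.2] c [434.4 299.5] size [105.  28.] len ang 8.9 ztop 22.8
side 0.84 px 236.0 318.0 mean [597.8 322.6  20.5] c [598.3 320.4] size [110.  25.] len ang 29.7 ztop 23.1
side 0.69 px 261.0 250.0 mean [595.6  66.1  26.9] c [571.6  28.9] size [261. 236.] len ang 85.4 ztop 38.3
side 0.59 px 274.0 226.0 mean [582.  -41.8  30.1] c [582.2 -56.1] size [ 53. 113.] len ang -6.1 ztop 34.5
side 0.52 px 269.0 236.0 mean [584.6   7.8  29.3] c [582.8  -7.6] size [ 56. 107.] len ang -6.8 ztop 35.1
t=27.55 p=[430.6 299.5 116.4] thy=99.2 shift=[1.000e-01 3.000e-01 1.114e+02] turnz=-0.1 q6=-1.19 tilt=0.01
```

Two blanks are seated, with their tops at z of about 33. I'm over the third, so I'll grasp it.

```bash
python3 -m creep '[[[0,0,35,0,0,0],[0,0,35,0,0,0],[0,0,20,0,0,0],[0,0,15,0,0,0],[0,0,6.5,0,0,0],[0,0,0,0,0,0],[0,0,0,0,0,0],[0,0,0,0,0,0]]]'
python3 -m creep '[[[0,0,0,0,0,0],[0,0,0,0,0,0],[0,0,0,0,0,0],[0,0,0,0,0,0],[0,0,0,0,0,0],[0,0,-20,0,0,0],[0,0,-30,0,0,0],[0,0,-40,0,0,0]]]' 10 80
python3 - <<'E'
from h import *
plan(590.3,103.5,70,85.7); s=manip.get_state(); print(s["grip_width"]*85.4,s["grasp_force"],s["contact_force"])
E
```

```text
t: 28.55
position: [0.4309, 0.2999, 0.0056]
ee_rot: [-0.254, 3.13, 0.001]
contact_force: [0.7, 0.6, 0.2]
grip_width: 0.585
grasp_force: 0.0
t: 29.55
position: [0.4295, 0.2989, 0.0938]
ee_rot: [0.254, -3.128, 0.003]
contact_force: [0.1, -0.4, -3.3]
grip_width: 0.207
grasp_force: 78.6
t=29.55 p=[429.5 298.9  93.8] thy=99.3 shift=[-127.4 -218.7   23.6] turnz=13.6 q6=-1.20 tilt=0.23
17.707326592560626 78.6144769191742 [ 0.14083349 -0.41878538 -3.30217243]
```

```bash
python3 -m creep '[[[0,0,0,0,0,6.8],[0,0,0,0,0,6.8],[-29,-30.5,0,0,0,0],[-29,-30.5,0,0,0,0],[-29,-30.5,0,0,0,0],[-29,-30.5,0,0,0,0],[-29,-30.5,0,0,0,0],[-29,-30.5,0,0,0,0]]]'
python3 -m creep '[[[0,0,15,0,0,0],[0,0,10,0,0,0],[0,0,0,0,0,0],[0,0,0,0,0,0],[0,0,0,0,0,0],[0,0,0,0,0,0],[0,0,0,0,0,0],[0,0,0,0,0,0]]]'
python3 - <<'E'
from h import *
plan(590.3,103.5,17,85.7); s=manip.get_state(); print(s["grip_width"]*85.4,s["grasp_force"],s["contact_force"])
im,d=manip.snapshot("side"); save("f.png",im,(210,140,370,300),3.5)
E
```

```text
t: 30.55
position: [0.5904, 0.1028, 0.0935]
ee_rot: [-0.119, -3.137, 0.0]
contact_force: [1.1, 0.3, -2.8]
grip_width: 0.213
grasp_force: 78.8
t: 31.55
position: [0.5903, 0.104, 0.0699]
ee_rot: [0.119, 3.139, 0.0]
contact_force: [-0.2, 0.5, -3.3]
grip_width: 0.208
grasp_force: 78.8
t=31.55 p=[590.3 104.   69.9] thy=85.7 shift=[-0.1 -0.5 52.9] turnz=-0.0 q6=-1.38 tilt=0.01
17.779766918302354 78.80505681037903 [-0.19351146  0.4592369  -3.31291286]
```

View pics/f.png

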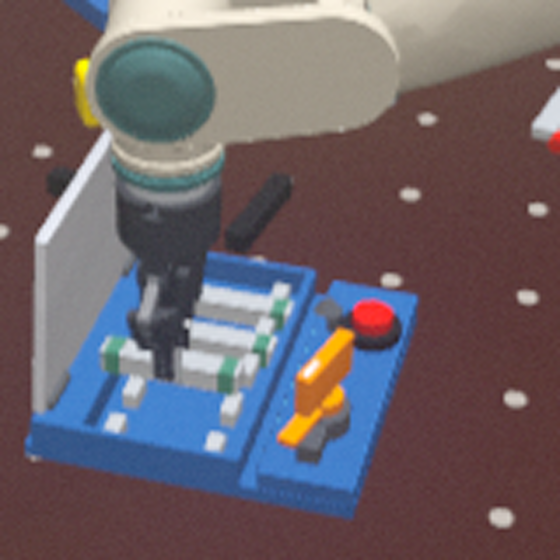

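Two blanks lie seated at about (230,315) in the crop, and the third is held level above nest 4. I'll lower it.

```bash
python3 -m creep '[[[0,-0.5,15,0,0,0],[0,0,10,0,0,0],[0,0,8,0,0,0],[0,0,5,0,0,0],[0,0,4,0,0,0],[0,0,4,0,0,0],[0,0,4,0,0,0],[0,0,2,0,0,0]]]'
```

```text
t: 32.6
position: [0.5902, 0.1036, 0.0176]
ee_rot: [-0.118, -3.139, -0.0]
contact_force: [0.2, -0.6, -2.9]
grip_width: 0.211
grasp_force: 78.9
```

```bash
python3 -m creep '[[[0,0,1,0,0,0],[0,0,0,0,0,0],[0,0,0,0,0,0],[0,0,-20,0,0,0],[0,0,-30,0,0,0],[0,0,-30,0,0,0],[2,43,0,0,0,0],[2,43,0,0,0,0]]]' 32
python3 -m creep '[[[2,43,0,0,0,0],[2,43,0,0,0,0],[2.3,43,0,0,0,0],[0,0,0,0,0,-8.4],[0,0,0,0,0,-8.4],[0,0,0,0,0,-8.4],[0,0,0,0,0,-8.4],[0,0,0,0,0,0]]]' 50
python3 - <<'E'
from h import *
blanks(); blanks("side"); plan(596,318.5,5,119.3)
E
```

```text
t: 33.6
position: [0.5935, 0.1904, 0.0996]
ee_rot: [0.12, 3.136, 0.002]
contact_force: [0.7, -0.5, -0.8]
grip_width: 0.376
grasp_force: 0.0
t: 34.6
position: [0.5965, 0.3189, 0.0985]
ee_rot: [-0.792, 3.038, 0.001]
contact_force: [0.4, 0.4, 0.7]
grip_width: 0.583
grasp_force: 0.0
top 0.87 px 218.0 205.0 mean [587.3 101.2  29.9] c [587.3 103.4] size [ 24. 109.] len ang -4.6 ztop 33.0
top 0.71 px 253.0 208.0 mean [579.4   3.   30.4] c [583.1   3.8] size [ 22. 108.] len ang -1.2 ztop 32.7
top 0.6 px 271.0 209.0 mean [579.3 -47.   30.3] c [578.3 -46.1] size [ 24. 109.] len ang -5.9 ztop 32.9
top 0.45 px 146.0 208.0 mean [576.4 304.8  18.9] c [577.9 306.8] size [65. 20.] len ang 28.2 ztop 20.9
side 0.7 px 235.0 318.0 mean [599.5 323.4  20.6] c [598.8 320.3] size [109.  25.] len ang 28.7 ztop 23.0
side 0.69 px 275.0 226.0 mean [576.4 -40.3  30.2] c [577.2 -44.3] size [ 28. 109.] len ang -5.7 ztop 34.9
side 0.56 px 262.0 259.0 mean [582.8 107.6  28.7] c [576.8  98.2] size [56. 97.] len ang -13.0 ztop 34.4
side 0.55 px 287.0 252.0 mean [522.4  61.1  26.7] c [561.8  31.2] size [261. 260.] len ang 85.9 ztop 34.2
t=34.80 p=[596.2 318.7  97.4] thy=119.2 shift=[ 0.4 -0.1 92.4] turnz=-0.1 q6=-1.64 tilt=0.03
```

```bash
python3 -m creep '[[[0,0,30,0,0,0],[0,0,30,0,0,0],[0,0,20,0,0,0],[0,0,8,0,0,0],[0,0,5,0,0,0],[0,0,0,0,0,0],[0,0,0,0,0,0],[0,0,0,0,0,0]]]'
python3 -m creep '[[[0,0,0,0,0,0],[0,0,0,0,0,0],[0,0,0,0,0,0],[0,0,0,0,0,0],[0,0,0,0,0,0],[0,0,-20,0,0,0],[0,0,-30,0,0,0],[0,0,-40,0,0,0]]]' 10 80
python3 - <<'E'
from h import *
plan(586.6,53.6,70,85.7); s=manip.get_state(); print(s["grip_width"]*85.4,s["grasp_force"],s["contact_force"])
E
```

```text
t: 35.8
position: [0.5965, 0.3189, 0.0046]
ee_rot: [-0.793, 3.039, 0.0]
contact_force: [-0.5, 0.4, -0.3]
grip_width: 0.586
grasp_force: 0.0
t: 36.8
position: [0.5953, 0.3182, 0.0936]
ee_rot: [0.793, -3.037, 0.001]
contact_force: [-0.2, 1.1, -3.2]
grip_width: 0.206
grasp_force: 80.0
t=36.80 p=[595.3 318.2  93.6] thy=119.3 shift=[ 136.9 -226.6   24. ] turnz=33.6 q6=-1.65 tilt=0.19
17.597441449212205 80.04273533821106 [-0.15804737  1.14965453 -3.23755352]
```

```bash
python3 -m creep '[[[0,0,0,0,0,8.4],[0,0,0,0,0,8.4],[0,0,0,0,0,8.4],[0,0,0,0,0,8.4],[-1.7,-44,0,0,0,0],[-1.7,-44,0,0,0,0],[-1.7,-44,0,0,0,0],[-1.7,-44,0,0,0,0]]]'
python3 -m creep '[[[-1.7,-44,0,0,0,0],[-1.7,-44.5,0,0,0,0],[0,0,15,0,0,0],[0,0,10,0,0,0],[0,0,0,0,0,0],[0,0,0,0,0,0],[0,0,0,0,0,0],[0,0,0,0,0,0]]]'
python3 - <<'E'
from h import *
plan(586.6,53.6,17,85.7); s=manip.get_state(); print(s["grip_width"]*85.4,s["grasp_force"],s["contact_force"])
im,d=manip.snapshot("side"); save("g.png",im,(210,140,370,300),3.5)
E
```

```text
t: 37.8
position: [0.5892, 0.1412, 0.0941]
ee_rot: [-0.118, -3.139, 0.0]
contact_force: [1.2, -0.2, -3.3]
grip_width: 0.211
grasp_force: 80.1
t: 38.8
position: [0.5866, 0.0545, 0.0692]
ee_rot: [0.118, 3.139, 0.0]
contact_force: [0.6, 0.3, -3.8]
grip_width: 0.207
grasp_force: 80.2
t=38.80 p=[586.6  54.5  69.2] thy=85.7 shift=[-0.1 -0.9 52.2] turnz=-0.0 q6=-1.47 tilt=0.04
17.665768588226005 80.15436887741089 [ 0.59629742  0.33990002 -3.79202777]
```

View pics/g.png

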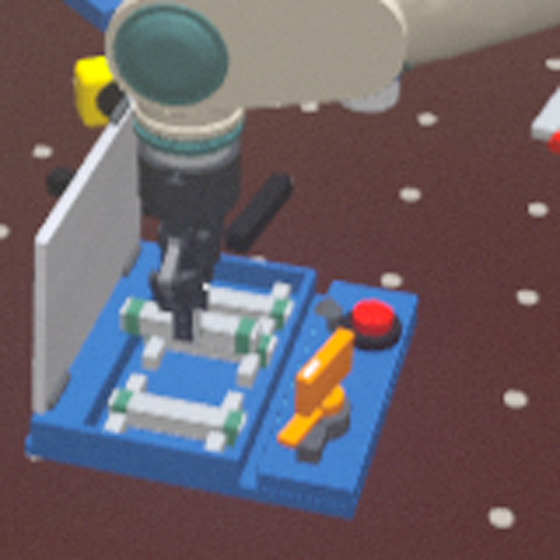

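The third blank is seated at (175,410) in the crop, and the fourth is level over nest 3. I'll lower it, release it and withdraw toward the apron side.

```bash
python3 -m creep '[[[0,-0.9,15,0,0,0],[0,0,10,0,0,0],[0,0,8,0,0,0],[0,0,5,0,0,0],[0,0,4,0,0,0],[0,0,4,0,0,0],[0,0,4,0,0,0],[0,0,1,0,0,0]]]'
python3 -m creep '[[[0,0,1,0,0,0],[0,0,0,0,0,0],[0,0,0,0,0,0],[0,0,-20,0,0,0],[0,0,-40,0,0,0],[0,0,-40,0,0,0],[40,-20,-30,0,0,0],[40,-20,-20,0,0,0]]]' 32
python3 -m creep '[[[40,-20,0,0,0,0],[40,-20,0,0,0,0],[0,0,0,0,0,0],[0,0,0,0,0,0],[0,0,0,0,0,0],[0,0,0,0,0,0],[0,0,0,0,0,0],[0,0,0,0,0,0]]]' 0
python3 - <<'E'
from h import *
im=blanks(); im2=blanks("side"); plan(586.6,53.6,70,85.7)
save("i.png",np.hstack([im[150:290,170:330],im2[150:290,200:360]]),s=2.5)
E
```

```text
t: 39.85
position: [0.5862, 0.0533, 0.0175]
ee_rot: [-0.118, -3.139, -0.0]
contact_force: [0.4, -0.9, -3.1]
grip_width: 0.209
grasp_force: 80.1
t: 40.85
position: [0.5032, 0.0191, 0.1701]
ee_rot: [0.118, 3.135, -0.0]
contact_force: [-0.4, -0.8, 1.4]
grip_width: 0.372
grasp_force: 0.0
t: 41.85
position: [0.4208, -0.0143, 0.1667]
ee_rot: [-0.118, -3.139, -0.0]
contact_force: [-0.8, 0.6, -0.4]
grip_width: -0.002
grasp_force: 0.0
top 0.8 px 236.0 205.0 mean [588.3  50.9  29.9] c [589.4  51.4] size [ 21. 114.] len ang -5.5 ztop 32.7
top 0.69 px 253.0 207.0 mean [583.    2.   30.5] c [582.9   1.6] size [ 21. 104.] len ang -4.6 ztop 33.1
top 0.63 px 218.0 205.0 mean [586.1 101.3  29.9] c [587.1 101.2] size [ 22. 108.] len ang -4.2 ztop 33.0
side 0.8 px 259.0 258.0 mean [590.6 107.8  29.8] c [589.4 104.7] size [ 31. 108.] len ang -0.0 ztop 34.7
side 0.75 px 275.0 226.0 mean [579.1 -41.1  30. ] c [578.1 -50.1] size [ 38. 112.] len ang -4.7 ztop 35.2
side 0.73 px 269.0 236.0 mean [584.2   8.1  29.9] c [583.6  -6.2] size [ 52. 110.] len ang -6.0 ztop 34.9
side 0.6 px 264.0 247.0 mean [588.1  58.1  30. ] c [586.1  54.9] size [ 38. 116.] len ang -10.1 ztop 34.7
t=42.05 p=[420.7 -14.4 166.8] thy=85.7 shift=[-160.3   80.3   96.8] turnz=-0.0 q6=-1.62 tilt=0.01
```

View pics/i.png

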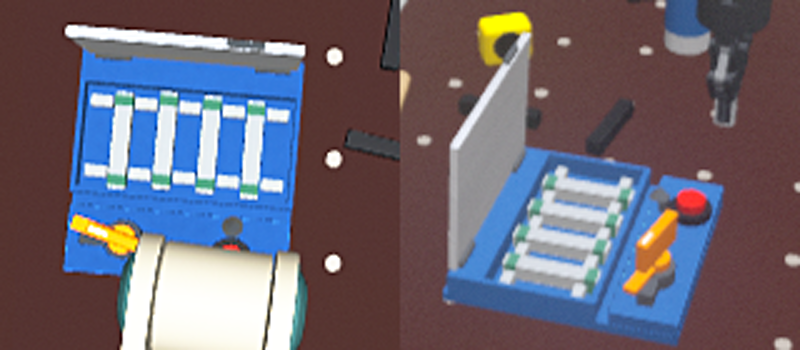

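All four blanks lie in their nests (left crop: bars at (120,145), (165,145), (208,145) and (253,150)). Next I go over the lid and behind it, with the fingers shut.

```bash
python3 -m creep '[[[0,0,-42,0,0,0],[0,0,-42,0,0,0],[-40,8,0,0,0,0],[-40,8,0,0,0,0],[-40,8,0,0,0,0],[-40,8,0,0,0,0],[-40,8,0,0,0,0],[-40,8,0,0,0,0]]]' 0
python3 -m creep '[[[-30,7,0,0,0,0],[-20.5,0,0,0,0,0],[0,0,0,0,0,0],[0,0,0,0,0,0],[0,0,0,0,0,0],[0,0,0,0,0,0],[0,0,0,0,0,0],[0,0,0,0,0,0]]]'
python3 - <<'E'
from h import *
plan(714.6,19,183,85.7); print(manip.get_state()["contact_force"])
im2,d2=manip.snapshot("side"); w=cloud("side",d2)*1000; save("j.png",im2,(190,110,350,270),3.5)
E
```

```text
t: 43.05
position: [0.6649, 0.0155, 0.2506]
ee_rot: [-0.119, -3.139, -0.0]
contact_force: [0.4, -0.4, 0.7]
grip_width: 0.0
grasp_force: 0.0
t: 44.05
position: [0.7145, 0.0185, 0.251]
ee_rot: [0.118, 3.139, 0.0]
contact_force: [-1.1, -0.3, 0.0]
grip_width: -0.0
grasp_force: 0.0
t=44.05 p=[714.5  18.5 251. ] thy=85.7 shift=[-0.1  0.5 68. ] turnz=-0.0 q6=-1.52 tilt=0.01
[-1.09431678 -0.33718357  0.01571946]
```

View pics/j.png

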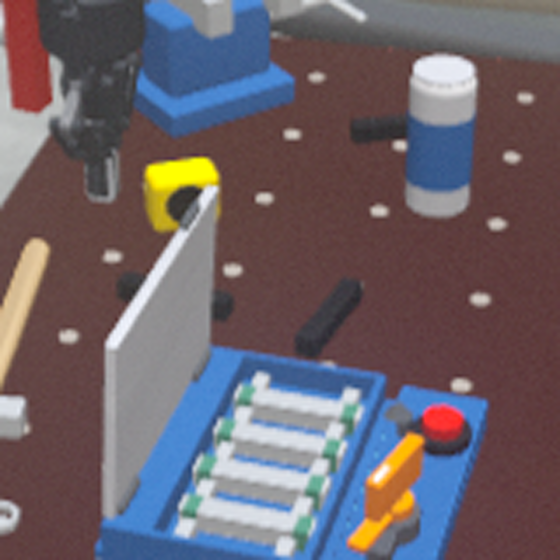

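The gripper hangs behind the lid at (100,180) in the crop. I'll go down and sweep the lid shut along its arc.

```bash
python3 -m creep '[[[0,0,30,0,0,0],[0,0,30,0,0,0],[0,0,8,0,0,0],[10,0,0,0,0,0],[10,0,0,0,0,0],[9.5,0,0,0,0,0],[14.5,0,1,0,0,0],[14.5,0,2,0,0,0]]]'
python3 -m creep '[[[14,0,4,0,0,0],[13.7,0,4.7,0,0,0],[13,0,6.5,0,0,0],[12.4,0,7.4,0,0,0],[11.5,0,9,0,0,0],[10.7,0,9.8,0,0,0],[9.5,0,11,0,0,0],[8.4,0,11.7,0,0,0]]]'
python3 -m creep '[[[7,0,12.7,0,0,0],[6,0,13.2,0,0,0],[3.5,0,10,0,0,0],[2.9,0,10.8,0,0,0],[1.4,0,7,0,0,0],[1,0,5,0,0,0],[0,0,0,0,0,0],[0,0,0,0,0,0]]]'
python3 - <<'E'
from h import *
plan(541,31.5,48,85.7); print(manip.get_state()["contact_force"])
im2,d2=manip.snapshot("side"); save("k.png",im2,(190,110,350,270),3.5)
E
```

```text
t: 45.1
position: [0.657, 0.0228, 0.1818]
ee_rot: [0.119, 3.135, 0.0]
contact_force: [4.0, -0.3, -0.1]
grip_width: 0.0
grasp_force: 1.5
t: 46.1
position: [0.5643, 0.0299, 0.1181]
ee_rot: [0.118, 3.135, 0.0]
contact_force: [-0.4, -0.5, 4.1]
grip_width: 0.0
grasp_force: 1.5
t: 47.1
position: [0.5417, 0.0316, 0.0572]
ee_rot: [0.119, 3.139, 0.0]
contact_force: [2.0, 0.6, 1.8]
grip_width: 0.003
grasp_force: 1.0
t=47.10 p=[541.7  31.6  57.2] thy=85.7 shift=[ 0.7 -0.2  9.2] turnz=-0.0 q6=-1.51 tilt=0.02
[1.99206727 0.59900854 1.80181748]
```

View pics/k.png

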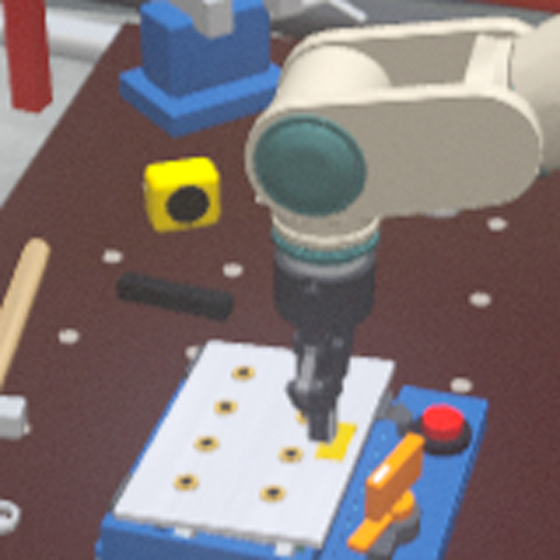

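The lid is almost shut and the finger stands by the yellow mark. I'll press down to latch it.

```bash
python3 -m creep '[[[3,0,3,0,0,0],[3,0,2,0,0,0],[0,0,2,0,0,0],[0,0,1.5,0,0,0],[0,0,1,0,0,0],[0,0,1,0,0,0],[0,0,0,0,0,0],[0,0,0,0,0,0]]]'
python3 -m creep '[[[0,0,0.5,0,0,0],[0,0,0.5,0,0,0],[0,0,0.5,0,0,0],[0,0,0,0,0,0],[0,0,0,0,0,0],[0,0,0,0,0,0],[0,0,0,0,0,0],[0,0,0,0,0,0]]]'
```

```text
t: 48.15
position: [0.5349, 0.0322, 0.0474]
ee_rot: [-0.118, -3.137, 0.0]
contact_force: [-7.9, -0.4, 13.4]
grip_width: -0.001
grasp_force: 6.5
t: 49.15
position: [0.5349, 0.0322, 0.047]
ee_rot: [-0.118, -3.137, 0.0]
contact_force: [-12.3, 0.4, 20.1]
grip_width: -0.001
grasp_force: 10.3
```

```bash
python3 -m creep '[[[0,0,-10,0,0,0],[0,0,-30,0,0,0],[0,0,-40,0,0,0],[0,-30,-20,0,0,0],[0,-40,0,0,0,0],[0,-40,0,0,0,0],[0,0,0,0,0,0],[0,0,0,0,0,0]]]' 60
python3 - <<'E'
from h import *
M=R.from_euler("z",-4.3,degrees=True).as_matrix()
for n in("top","side"):
    im,d=manip.snapshot(n); w=cloud(n,d)*1000; J=(w-[585,28,0])@M
    m=(im.min(-1)>170)&(abs(J[...,0]-7)<78)&(abs(J[...,1]-45)<70)&(J[...,2]<80)&(J[...,2]>35)
    q=J[m]; A=np.c_[q[:,:2],np.ones(len(q))]; c=np.linalg.lstsq(A,q[:,2],rcond=None)[0]; print(n,len(q),"plane",c.round(4))
    k=(w[...,2]>90)&(w[...,2]<106)&(abs(w[...,0]-475)<45)&(abs(w[...,1]-97)<45); 
    if k.sum()>30: print("bar",k.sum(),cv2.minAreaRect(w[k][:,:2].astype(np.float32)))
    if n=="side": save("l.png",im,(190,110,350,270),3.5)
plan(475,97.5,64,160)
E
```

```text
t: 50.15
position: [0.527, -0.0772, 0.1444]
ee_rot: [-0.119, -3.138, -0.001]
contact_force: [0.5, -0.0, -0.3]
grip_width: 0.703
grasp_force: 0.0
top 2464 plane [-5.40000e-03 -1.00000e-03  4.75955e+01]
bar 141 ((474.7908630371094, 94.98220825195312), (68.5828628540039, 13.968738555908203), 70.17929077148438)
side 1627 plane [-5.50000e-03 -1.20000e-03  5.08655e+01]
bar 135 ((476.0321960449219, 98.30256652832031), (71.65618896484375, 15.541534423828125), 70.41670227050781)
t=50.25 p=[527.2 -76.7 144.7] thy=85.7 shift=[ 64.9 169.8  80.8] turnz=-74.3 q6=-1.71 tilt=0.05
```

View pics/l.png

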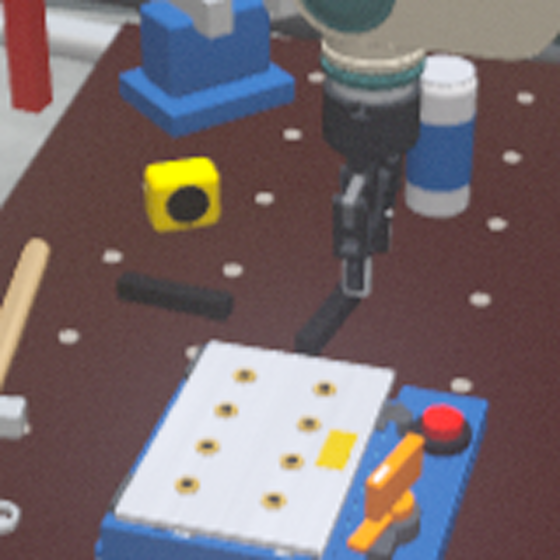

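The lid is flat and latched (slope about 0.005 rad), and the knob bar sits at 74.5° in the jig frame, still at its loose stop. Now I'll lock the knob.

```bash
python3 -m creep '[[[16.2,42.4,0,0,0,0],[16.2,42.4,0,0,0,0],[16.2,42.4,0,0,0,0],[16.2,42.4,0,0,0,0],[0,0,0,0,0,-9.3],[0,0,0,0,0,-9.3],[0,0,0,0,0,-9.3],[0,0,0,0,0,-9.3]]]' 60
python3 -m creep '[[[0,0,0,0,0,-9.3],[0,0,0,0,0,-9.3],[0,0,0,0,0,-9.3],[0,0,0,0,0,-9.3],[0,0,0,0,0,0],[0,0,0,0,0,0],[0,0,0,0,0,0],[0,0,0,0,0,0]]]'
python3 - <<'E'
from h import *
plan(475.3,97,65,160.2); print(manip.get_state()["contact_force"])
E
```

```text
t: 51.25
position: [0.4751, 0.0974, 0.1449]
ee_rot: [0.9, -3.01, -0.0]
contact_force: [0.3, -0.2, 0.1]
grip_width: 0.707
grasp_force: 0.0
t: 52.25
position: [0.4754, 0.0964, 0.145]
ee_rot: [-1.803, 2.573, 0.0]
contact_force: [-0.0, -0.3, 0.3]
grip_width: 0.703
grasp_force: 0.0
t=52.25 p=[475.4  96.4 145. ] thy=160.0 shift=[-0.5  0.3 80. ] turnz=-0.2 q6=-2.67 tilt=0.00
[-0.04436781 -0.3080895   0.34205935]
```

```bash
python3 -m creep '[[[0,0,25,0,0,0],[0,0,25,0,0,0],[0,0,20,0,0,0],[0,0,10,0,0,0],[0,0,0,0,0,0],[0,0,0,0,0,0],[0,0,0,0,0,0],[0,0,0,0,0,0]]]'
python3 -m creep '[[[0,0,0,0,0,0],[0,0,0,0,0,0],[0,0,0,0,0,0],[0,0,0,0,0,0],[0,0,0,0,0,0],[0,0,0,0,0,0],[0,0,0,0,0,8],[0,0,0,0,0,8]]]' 8 90
python3 -m creep '[[[0,0,0,0,0,8],[0,0,0,0,0,8],[0,0,0,0,0,8],[0,0,0,0,0,8],[0,0,0,0,0,8],[0,0,0,0,0,8],[0,0,0,0,0,8],[0,0,0,0,0,4]]]'
python3 - <<'E'
from h import *
plan(475.3,97,65,85.7); s=manip.get_state(); print(s["contact_force"],s["moment"],s["grip_width"],s["grasp_force"])
E
```

```text
t: 53.25
position: [0.4757, 0.0964, 0.0655]
ee_rot: [-1.803, 2.572, -0.001]
contact_force: [0.2, 0.0, 0.4]
grip_width: 0.703
grasp_force: 0.0
t: 54.25
position: [0.4742, 0.0969, 0.0653]
ee_rot: [1.421, -2.799, -0.003]
contact_force: [-9.6, 1.7, 8.4]
grip_width: 0.151
grasp_force: 88.6
t: 55.25
position: [0.4742, 0.0967, 0.0653]
ee_rot: [-0.164, -3.134, 0.0]
contact_force: [-9.0, 1.5, 9.0]
grip_width: 0.15
grasp_force: 94.7
t=55.25 p=[474.2  96.7  65.3] thy=84.0 shift=[-1.1  0.4  0.3] turnz=-1.7 q6=-1.34 tilt=0.19
[-8.96803109  1.47364724  9.00775318] [0.05249305 1.48606624 1.84875151] 0.1495958397266112 94.72050547599792
```

At the clockwise stop (moment 1.85 N m). I'll let go, withdraw and check.

```bash
python3 -m creep '[[[0,0,0,0,0,0],[0,0,0,0,0,0],[0,0,0,0,0,0],[0,0,-20,0,0,0],[0,0,-35,0,0,0],[0,0,-40,0,0,0],[0,-40,0,0,0,0],[0,-40,0,0,0,0]]]' 60 40
python3 -m creep '[[[0,-40,0,0,0,0],[0,-40,0,0,0,0],[0,-40,0,0,0,0],[0,-40,0,0,0,0],[0,0,0,0,0,0],[0,0,0,0,0,0],[0,0,0,0,0,0],[0,0,0,0,0,0]]]'
python3 - <<'E'
from h import *
M=R.from_euler("z",-4.3,degrees=True).as_matrix(); ims=[]
for n in("top","side"):
    im,d=manip.snapshot(n); w=cloud(n,d)*1000; J=(w-[585,28,0])@M; ims.append(im)
    m=(im.min(-1)>170)&(abs(J[...,0]-7)<78)&(abs(J[...,1]-20)<95)&(J[...,2]<80)&(J[...,2]>35)
    q=J[m]; A=np.c_[q[:,:2],np.ones(len(q))]; c=np.linalg.lstsq(A,q[:,2],rcond=None)[0]; print(n,len(q),"plane",c.round(4))
    k=(w[...,2]>90)&(w[...,2]<106)&(abs(w[...,0]-475)<45)&(abs(w[...,1]-97)<45); 
    if k.sum()>30: print("bar",k.sum(),cv2.minAreaRect(w[k][:,:2].astype(np.float32)))
print(manip.get_state()["contact_force"])
save("m.png",np.hstack([ims[0][150:290,40:240],ims[1][120:400,180:380][::2,::2].repeat(1,0)]) if 0 else np.hstack([ims[0][130:300,60:450]]),s=2)
E
```

```text
t: 56.25
position: [0.4673, 0.016, 0.1606]
ee_rot: [0.16, 3.136, 0.0]
contact_force: [1.0, 0.1, -0.8]
grip_width: 0.702
grasp_force: 0.0
t: 57.25
position: [0.4508, -0.1416, 0.16]
ee_rot: [0.16, 3.137, 0.0]
contact_force: [-0.1, 1.0, -0.8]
grip_width: 0.704
grasp_force: 0.0
top 3362 plane [-9.50000e-03 -1.60000e-03  4.76738e+01]
bar 143 ((475.1796875, 95.6689453125), (14.650806427001953, 67.46880340576172), 85.80777740478516)
side 2114 plane [-7.20000e-03 -2.00000e-03  5.08942e+01]
bar 175 ((476.5872802734375, 98.57035827636719), (20.08006477355957, 69.31478118896484), 85.72264862060547)
[-0.16723641  0.20082984 -0.18032299]
```

View pics/m.png

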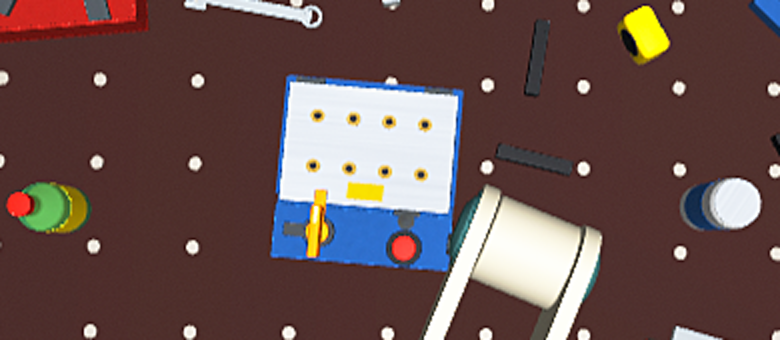

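The lid is latched, the knob dog at (320,195) lies over it, and no blanks remain on the table. The bottle (45,208) and the can (720,205) are both standing.

```bash
python3 -c "
from bench import manip; print(manip.finish_job())"
```

```text
the job is handed in; nothing more can be done
None
```

The job is done and handed in: all four blanks were laid in their own nests, the lid is latched, the knob is locked clockwise over it, and the bottle and can are still standing.

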